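Pry the snap-in lid off the ingredient tin

ROBOT

A 6-joint arm with a two-finger parallel gripper is mounted at the origin on a cart in front of the work surface, level with it; the furniture and walls round the work are solid. World frame = base frame: x ahead of the robot, y to its left, z up, the work surface at z = 0. Lengths are in m, angles in rad, forces in N, time in s.
With the tool pointing down it reaches from about 0.35 to 0.775 m from the base axis. Payload 7.3 kg.
Tool frame: the origin (TCP) lies at the very end of the fingers, on their centre line; the grasp point (between the pads) lies 19 mm behind it (robot.tcp_to_grasp is the distance from the TCP to the grasp point, in m); z points along the fingers, y is the direction in which the jaws open and shut (so a half turn about z gives the same grasp; the last joint's range is limited). The gripper opens to 92 mm and grips with 3 to 60 N. Pads are 19 mm wide; open, the fingers measure 130 mm over their backs; the gripper's body (75 mm by 190 mm) begins 47 mm behind the grasp point.
Start: joints at [-1.29, 0.342, 1.524, -0, 1.275, -0.146], TCP at [0.217, -0.478, 0.202] pointing down, gripper open.
Joint ranges: [-2.53, 2.53], [-0.77, 2.02], [0.04, 2.7], [-1, 4.14], [0.28, 2.66], [-3.11, 3.11]. Speed limits (rad/s): [2.57, 2.57, 3.14, 3.14, 3.14, 3.14].

INTERFACE

Orientations are given as [roll, pitch, yaw] about the fixed x, y, z axes, in that order (R = Rz(yaw) Ry(pitch) Rx(roll)).
In Python, from cell import robot gives the robot as it stands.
- The arm moves only by the tool arm_command, never from a script. Its argument "motion" is a list that holds one entry, the list of rows, each a list of 7 numbers: the turn, a rotation vector about the tool's x, y, z in units of 90 degrees (1.0 is 90 degrees), then the shift along the tool's x, y, z in units of 30 cm (1.0 is 30 cm), then the opening, from -1 (shut) to 1 (fully open). In form: [[[wx, wy, wz, tx, ty, tz, grip], ...]]. A call has 1 to 8 rows; each row is the pose to reach, as a shift and turn from the pose commanded when the call began, along the tool's axes at that moment; what a row does not reach only later rows make up. A row lasts 1/10 s, in which the tool goes at most 50 mm and 8.59 degrees, less where a joint would pass 70% of its speed; a pose out of reach is approached as far as the arm can. A call with a number of a shift or a turn outside -1 to 1 is refused whole. A call with a gripper value outside its range is refused whole. The fingers move at their own pace and stop on an object; "grip_force" is the grip in N (left out, the last holds). Time passes only in rows, so rows that repeat a pose let the fingers close. It gives the time, the measured TCP pose, the force and the opening at its end, in the units of the state.
- robot.observe(): the state, without advancing time (a new reading comes with each control period).
- robot.read_camera(name): name is "scene" or "top"; returns a dict with "image" (420x560x3 uint8, red, green, blue), "z_map" (420x560 float32, m along the optical axis (not along the pixel's ray), 0 where there is no reading), "fov_y" (degrees; the focal length in pixels is half the picture's height over the tangent of half this angle, whatever the lens; pixels are square), "cx", "cy" (the principal point, pixels), "cam_to_world" (4x4, takes a point from camera to world coordinates). Camera axes: x right, y down, z forward; pixel columns grow to the right and rows downward; lengths in m; the calibration is good to about 2 mm. A picture is of the moment at which its call begins.
- robot.hand_in(): hands the job in, once; it reports no verdict.
The state is a dict: "time": time; "qpos": joint angles; "qvel": joint speeds; "joint_efforts": joint torques, N m; "tool_pos": TCP position; "tool_rot": TCP orientation; "contact_force": force on the tool from outside, world axes, zero at the start; "torque": the same for the moment, N m; "opening": finger opening in m.
Only numpy, scipy, OpenCV 4.12 (cv2) and the standard library are available. Lean on these libraries where they do the work, as an engineer would, in place of code of your own. Each camera call takes 0.05 s, during which the arm holds its last target.

TASK

The low white tin's snap-in steel lid is stuck shut. Take the wooden-handled flat opener, put its blade into the notch under the lid's edge, lever against the notch's ledge until the lid pops up, and leave the lid resting loose on the tin. Then lay the opener flat on the counter; do not touch the lid with the gripper.

Things in the scene. Friction and masses are not known exactly. Their poses are not given: they have to be found in the camera images.
- tin_notch (a point): Low square white tin (110 x 110 mm, fixed): middle of the outer edge of the ledge in its front wall, on the ledge's top, 80 mm above the counter. x level into the tin, z up. Ledge 44 mm wide, 8 mm proud of the wall; its outer edge is the fulcrum. Above it, under the lid, is the notch: 36 mm wide, 10 mm high, free for a blade to 90 mm past this point. A taller tin with a knob is a bystander.
- lid_edge (a point): Steel snap-in lid (110 x 110 x 4 mm, 90 g): middle of the front edge of its underside, over the notch; x into the tin, z up. Seated it is 10 mm above and 8 mm inward of tin_notch. Two springs hold it down, a tab hooks its rear: about 11 N up at this edge frees it; lifted about 6 mm it snaps up and stays tilted, this edge about 11 mm over its seat.
- opener_grip (a point): Flat lid opener, 120 g, lying on the counter: centre of its wooden handle (80 mm long, 20 wide in y, 24 high in z), 12 mm above the counter. x points along the tool to the steel blade's tip; the blade starts 40 mm and ends 110 mm ahead of this point, level with it, 14 mm wide, 4 mm thick.

How it is judged:
On the way, in this order (a step that is already met when the one before it is completed fails the run):
1. the opener levers: it presses on the lid and on the tin's ledge at once (contact force between opener and lid above 1 N and contact force between opener and tin above 1 N), for 0.05 s.
2. the lid has popped out of its snaps (z of lid_edge in the frame of tin_notch above 0.0155 m), for 0.1 s.
At the end, for the whole second after the job is handed in: The lid's front edge stands 5.5 to 30 mm above its seat, still over the tin (within 30 mm of the notch's outer edge, seen from above), the lid at rest; the opener lies flat on the counter (grip point under 20 mm high, within 10 degrees of level), at rest (z of lid_edge in the frame of tin_notch between 0.0155 and 0.04 m and horizontal distance between lid_edge and tin_notch below 0.03 m and linear speed of each of lid, opener below 0.02 m/s and height (world z) of opener_grip below 0.02 m and angle between opener_grip's own x axis and vertical above 1.4 rad); the robot touches nothing.
It fails at once if the gripper or arm touches the lid (contact force between any of the fingers, the arm and lid above 1 N).
It also fails if it takes over 64 s, if anything falls off the work surface, if the arm or the gripper's body presses on something with over 40 N, if the wrist force passes 120 N, or if a joint passes its speed limit or range.

## Working session

There is one attempt and no reset: what is moved stays moved. The work goes in short steps, Python scripts to look and compute and a tool call to move; the robot and the scene stay as the last step left them, time stands still between calls to the robot, and variables do not carry over. Pictures are saved under pics/ and viewed, and the job is handed in when it is done.

Besides the shell and the picture viewer there is one more tool, called after "Request:" as a command line: name --argument value ..., lists and objects as JSON in quotes. arm_command: Moves the arm, as the interface text tells. Its arguments: {"type":"object","properties":{"motion":{"type":"array"},"grip_force":{"type":"number"}},"required":["motion"]}

```bash
ls; mkdir -p pics; cat > h.py <<'E'
import numpy as np, cv2
from cell import robot
def cam(n,save=None):
    c=robot.read_camera(n)
    if save: cv2.imwrite('pics/'+save,c['image'][:,:,::-1])
    return c
def pts(c):
    z=c['z_map'];h,w=z.shape
    f=h/2/np.tan(np.radians(c['fov_y'])/2)
    u,v=np.meshgrid(np.arange(w),np.arange(h))
    P=np.stack([(u-c['cx'])/f*z,(v-c['cy'])/f*z,z],-1)
    M=np.array(c['cam_to_world'])
    W=P@M[:3,:3].T+M[:3,3]
    W[z==0]=np.nan
    return W
E
python3 - <<'E'
from h import *
for n in ['scene','top']:
    c=cam(n,n+'1.png'); print(n,c['fov_y'],c['cx'],c['cy'],np.round(c['cam_to_world'],3).tolist())
    np.savez('pics/'+n+'1.npz',W=pts(c),im=c['image'])
print(robot.observe())
E
```

```text
pics
scene 46.50559374906513 276.12521092988794 209.79048597102715 [[-0.595, -0.365, 0.716, -0.351], [-0.804, 0.274, -0.528, 0.728], [-0.004, -0.89, -0.456, 0.639], [0.0, 0.0, 0.0, 1.0]]
top 51.71203586955844 288.3727656461285 220.2108017726541 [[-0.023, -0.994, 0.102, 0.406], [-1.0, 0.023, -0.001, 0.081], [-0.001, -0.102, -0.995, 1.424], [0.0, 0.0, 0.0, 1.0]]
{'time': 0.1, 'qpos': array([-1.28999489e+00,  3.42683907e-01,  1.52487174e+00,  5.38609124e-06,
        1.27541877e+00, -1.45978878e-01]), 'qvel': array([ 0.00110032, -0.00333288, -0.00102797,  0.00157288, -0.00237307,
       -0.00022795]), 'joint_efforts': array([ 2.97969935e-03, -4.31999695e+01, -2.44695836e+01,  7.19019002e-02,
        5.25513757e-02, -4.12522070e-05]), 'tool_pos': array([ 0.21724535, -0.4775264 ,  0.20161584]), 'tool_rot': array([-3.14022634e+00, -2.06087511e-04,  4.26778601e-01]), 'contact_force': array([-0.11933703,  0.4766181 ,  0.26930915]), 'torque': array([-0.01191872, -0.0343061 ,  0.03411305]), 'opening': 0.09204565531416499}
```

View pics/scene1.png

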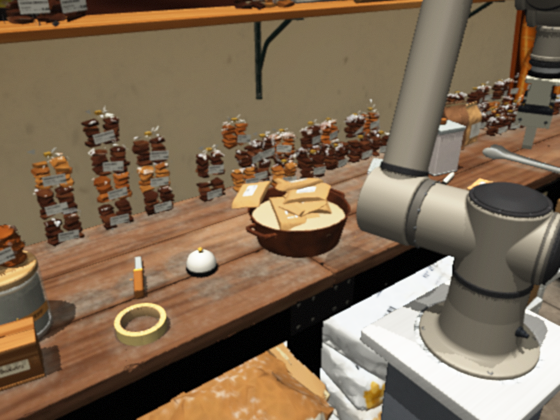

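View pics/top1.png

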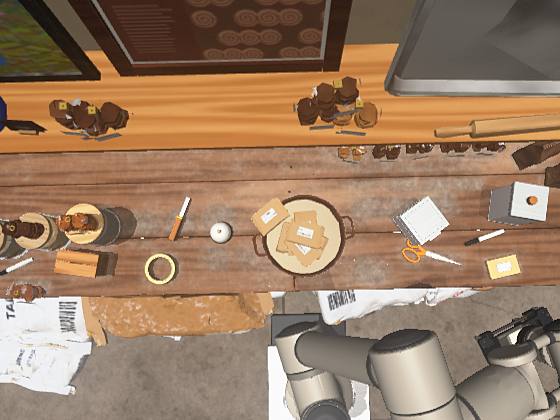

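```bash
python3 - <<'E'
from h import *
d=np.load('pics/top1.npz');im=d['im'][:,:,::-1];W=d['W']
a=cv2.resize(im[180:290,370:560],None,fx=4,fy=4,interpolation=cv2.INTER_CUBIC)
cv2.imwrite('pics/za.png',a)
b=cv2.resize(im[180:300,130:250],None,fx=4,fy=4,interpolation=cv2.INTER_CUBIC)
cv2.imwrite('pics/zb.png',b)
s=np.load('pics/scene1.npz')
cv2.imwrite('pics/zc.png',cv2.resize(s['im'][110:210,360:560,::-1],None,fx=4,fy=4,interpolation=cv2.INTER_CUBIC))
for p in [(423,220),(480,240),(470,245),(500,235),(180,205),(175,230),(184,202),(200,240)]: print(p,W[p[1],p[0]].round(3))
E
```

```text
(423, 220) [ 0.534 -0.336  0.093]
(480, 240) [ 0.472 -0.543  0.014]
(470, 245) [ 0.458 -0.519 -0.01 ]
(500, 235) [ 0.488 -0.615  0.002]
(180, 205) [0.612 0.436 0.004]
(175, 230) [0.527 0.447 0.024]
(184, 202) [0.62  0.42  0.015]
(200, 240) [ 0.495  0.371 -0.002]
```

View pics/za.png

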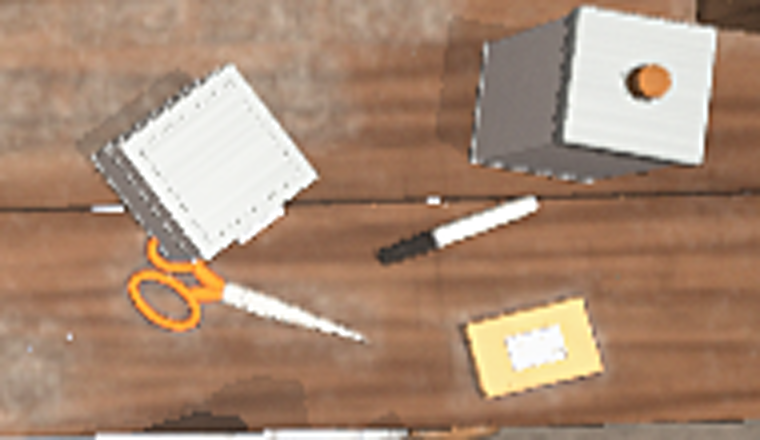

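View pics/zb.png

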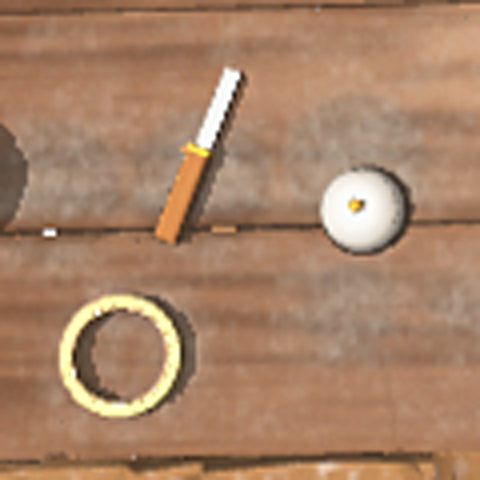

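View pics/zc.png

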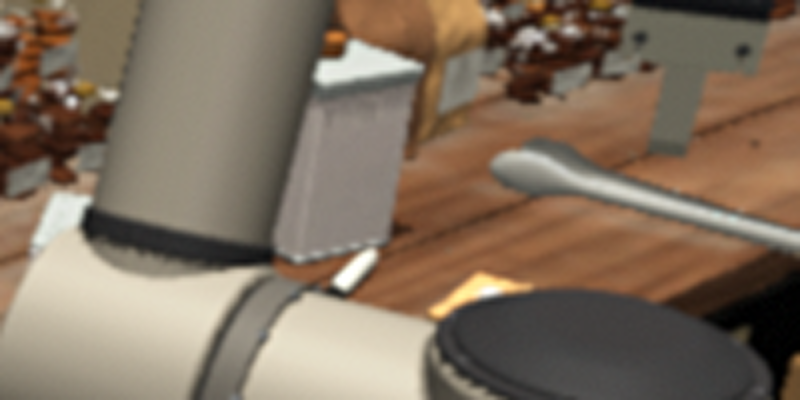

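```bash
cat >> h.py <<'E'
def ray(c,uv,z0):
    f=420/2/np.tan(np.radians(c['fov_y'])/2)
    M=np.array(c['cam_to_world']);uv=np.atleast_2d(uv).astype(float)
    d=np.c_[(uv[:,0]-c['cx'])/f,(uv[:,1]-c['cy'])/f,np.ones(len(uv))]@M[:3,:3].T
    return M[:3,3]+d*((z0-M[2,3])/d[:,2])[:,None]
def line(P):
    vx,vy,x0,y0=cv2.fitLine(P[:,:2].astype(np.float32),cv2.DIST_L2,0,.01,.01).ravel()
    return np.array([vx,vy]),np.array([x0,y0])
E
python3 - <<'E'
from h import *
c=cam('top');im=c['image'];W=pts(c);hsv=cv2.cvtColor(im,cv2.COLOR_RGB2HSV)
# tin lid: white, roi
r=np.zeros(im.shape[:2],bool);r[185:250,385:455]=1
m=(r&(hsv[...,1]<30)&(hsv[...,2]>180)&(W[...,2]>0.07)).astype(np.uint8)
cv2.imwrite('pics/m.png',cv2.resize(m[180:260,380:460]*255,None,fx=6,fy=6,interpolation=0))
v,u=np.nonzero(m);P=ray(c,np.c_[u,v],0.094)[:,:2]
rc=cv2.minAreaRect(P.astype(np.float32)*1000);print('lid',rc,len(u),np.median(W[v,u,2]))
for vv,uu in zip(v,u): pass
# opener
r=np.zeros_like(r);r[190:250,165:200]=1
hm=r&(hsv[...,0]<20)&(hsv[...,1]>140)&(im[...,0]>140)
bm=r&(hsv[...,1]<40)&(hsv[...,2]>170)
for n,mm,z in [('handle',hm,.024),('blade',bm,.014)]:
    k,lab,st,ce=cv2.connectedComponentsWithStats(mm.astype(np.uint8),connectivity=8)
    i=1+np.argmax(st[1:,4]);v,u=np.nonzero(lab==i);Q=ray(c,np.c_[u,v],z)
    print(n,st[i],Q.mean(0),line(Q),cv2.minAreaRect(Q[:,:2].astype(np.float32)*1000),np.median(W[v,u,2]))
    np.save('pics/%s.npy'%n,Q)
c=cam('scene');im=c['image'];hsv=cv2.cvtColor(im,cv2.COLOR_RGB2HSV)
cv2.imwrite('pics/zs.png',cv2.resize(im[240:310,100:180,::-1],None,fx=6,fy=6,interpolation=cv2.INTER_CUBIC))
E
```

```text
lid ((532.468017578125, -341.15679931640625), (116.13735961914062, 109.28072357177734), 34.37003707885742) 1280 0.09415299699353119
handle [169 217  14  24 128] [0.53141013 0.44870435 0.024     ] (array([ 0.9325972 , -0.36091885], dtype=float32), array([0.5314101 , 0.44870436], dtype=float32)) ((533.46435546875, 448.2947998046875), (19.468830108642578, 78.18421936035156), 67.77173614501953) nan
blade [179 197  11  20  85] [0.60454236 0.42052515 0.014     ] (array([ 0.92861766, -0.37103805], dtype=float32), array([0.6045424 , 0.42052516], dtype=float32)) ((604.9011840820312, 420.2012023925781), (13.49942398071289, 67.5624008178711), 67.45348358154297) nan
```

View pics/m.png

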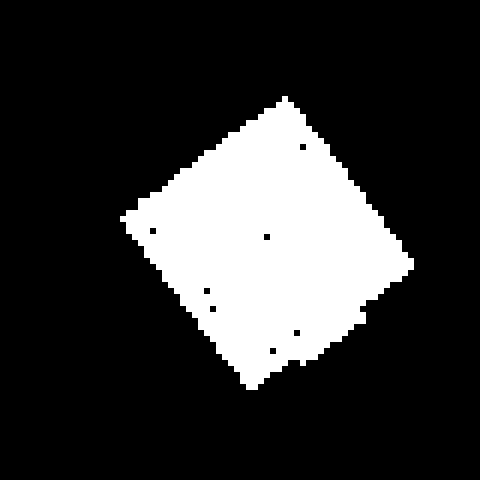

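View pics/zs.png

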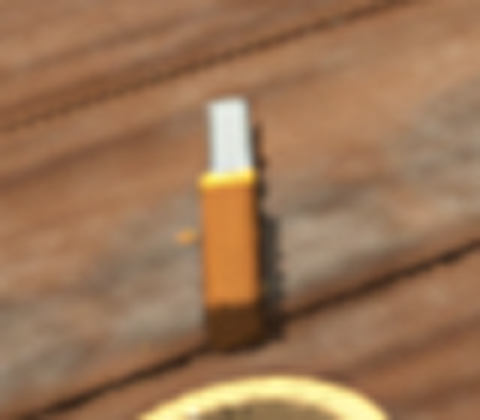

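The top view shows the ledge on the tin's lower-right side, at px (436,237). The inward yaw is about 0.60 rad and the notch is near (0.483, -0.375). The opener grip is at about (0.5345, 0.448) with yaw -0.374.

```bash
cat >> h.py <<'E'
from scipy.spatial.transform import Rotation as R
def rot(rpy): return R.from_euler('xyz',rpy)
def go(p,rpy,p0=None,r0=None):
    o=robot.observe(); 
    p0=o['tool_pos'] if p0 is None else np.array(p0); r0=o['tool_rot'] if r0 is None else r0
    R0=rot(r0); s=R0.inv().apply(np.array(p)-p0)/.3; w=(R0.inv()*rot(rpy)).as_rotvec()/(np.pi/2)
    print('turn',w.round(4),'shift',s.round(4))
pi=np.pi
E
python3 - <<'E'
from h import *
go([.42,-.25,.22],[pi,0,.2])
go([.52,.0,.22],[pi,0,0],[.42,-.25,.22],[pi,0,.2])
go([.53,.27,.20],[pi,0,-.25],[.52,0,.22],[pi,0,0])
E
```

```text
turn [-0.0006  0.      0.1444] shift [ 0.9293 -0.411  -0.0602]
turn [ 0.     -0.      0.1273] shift [ 0.4922 -0.7505 -0.    ]
turn [ 0.     -0.      0.1592] shift [ 0.0333 -0.9     0.0667]
```

Request:
arm_command --motion '[[[0,0,0.144,0.93,-0.41,-0.06,1],[0,0,0.144,0.93,-0.41,-0.06,1],[0,0,0.144,0.93,-0.41,-0.06,1],[0,0,0.144,0.93,-0.41,-0.06,1],[0,0,0.144,0.93,-0.41,-0.06,1],[0,0,0.144,0.93,-0.41,-0.06,1],[0,0,0.144,0.93,-0.41,-0.06,1]]]'

```text
time: 0.9
tool_pos: [0.423, -0.2467, 0.2206]
tool_rot: [-3.141, -0.002, 0.206]
contact_force: [-0.2, 0.5, 0.7]
opening: 0.0915
```

Request:
arm_command --motion '[[[0,0,0.127,0.49,-0.75,0,1],[0,0,0.127,0.49,-0.75,0,1],[0,0,0.127,0.49,-0.75,0,1],[0,0,0.127,0.49,-0.75,0,1],[0,0,0.127,0.49,-0.75,0,1],[0,0,0.127,0.49,-0.75,0,1],[0,0,0.127,0.49,-0.75,0,1]]]'

```text
time: 1.6
tool_pos: [0.5202, 0.0016, 0.2198]
tool_rot: [-3.141, 0.0, 0.005]
contact_force: [-0.2, -0.7, -0.3]
opening: 0.092
```

Request:
arm_command --motion '[[[0,0,0.159,0.03,-0.9,0.06,1],[0,0,0.159,0.03,-0.9,0.06,1],[0,0,0.159,0.03,-0.9,0.06,1],[0,0,0.159,0.03,-0.9,0.06,1],[0,0,0.159,0.03,-0.9,0.06,1],[0,0,0.159,0.03,-0.9,0.06,1],[0,0,0.159,0.03,-0.9,0.06,1]]]'

```text
time: 2.3
tool_pos: [0.5281, 0.2709, 0.2012]
tool_rot: [3.141, 0.001, -0.246]
contact_force: [-0.4, 0.1, 0.6]
opening: 0.0919
```

```bash
python3 - <<'E'
from h import *
print(robot.observe())
go([.5345,.448,.1],[pi,0,-.374])
E
```

```text
{'time': 2.3, 'qpos': array([3.44787695e-01, 4.70362617e-01, 1.32634218e+00, 1.53422576e-04,
       1.34605610e+00, 2.16128860e+00]), 'qvel': array([-0.06136923, -0.02995055,  0.03494597, -0.03073494,  0.00430009,
       -0.03756101]), 'joint_efforts': array([  1.83821876, -50.30212998, -25.87682605,   0.27144196,
        -0.10524311,   0.42302473]), 'tool_pos': array([0.5280753 , 0.27088114, 0.20120216]), 'tool_rot': array([ 3.14106641e+00,  1.05367290e-03, -2.45739138e-01]), 'contact_force': array([-0.3893521 ,  0.05258589,  0.64342376]), 'torque': array([ 0.05634264,  0.01817863, -0.03926519]), 'opening': 0.09190492481701733}
turn [0.0004 0.0006 0.0817] shift [-0.1225 -0.578   0.3372]
```

Request:
arm_command --motion '[[[0,0,0.081,-0.122,-0.578,0.337,1],[0,0,0.081,-0.122,-0.578,0.337,1],[0,0,0.081,-0.122,-0.578,0.337,1],[0,0,0.081,-0.122,-0.578,0.337,1],[0,0,0.081,-0.122,-0.578,0.337,1],[0,0,0.081,-0.122,-0.578,0.337,1],[0,0,0.081,-0.122,-0.578,0.337,1]]]'

```text
time: 3.0
tool_pos: [0.537, 0.4442, 0.102]
tool_rot: [-3.142, -0.001, -0.378]
contact_force: [-0.5, -0.4, -0.0]
opening: 0.0919
```

```bash
python3 - <<'E'
from h import *
c=cam('scene','s2.png'); im=c['image']; cv2.imwrite('pics/zs2.png',cv2.resize(im[150:320,60:240,::-1],None,fx=4,fy=3.5,interpolation=cv2.INTER_CUBIC))
c=cam('top'); cv2.imwrite('pics/top2.png',c['image'][:,:,::-1])
# scene check of opener pts
hsv=cv2.cvtColor(im,cv2.COLOR_RGB2HSV)
o=robot.observe();print(o['tool_pos'],o['tool_rot'])
go([.5345,.448,.004],[pi,0,-.374])
E
```

```text
[0.53704987 0.44458348 0.10284758] [-3.14013796e+00 -1.68246704e-03 -3.78184922e-01]
turn [-0.0009 -0.0011 -0.0027] shift [-0.0127 -0.007   0.3295]
```

View pics/zs2.png

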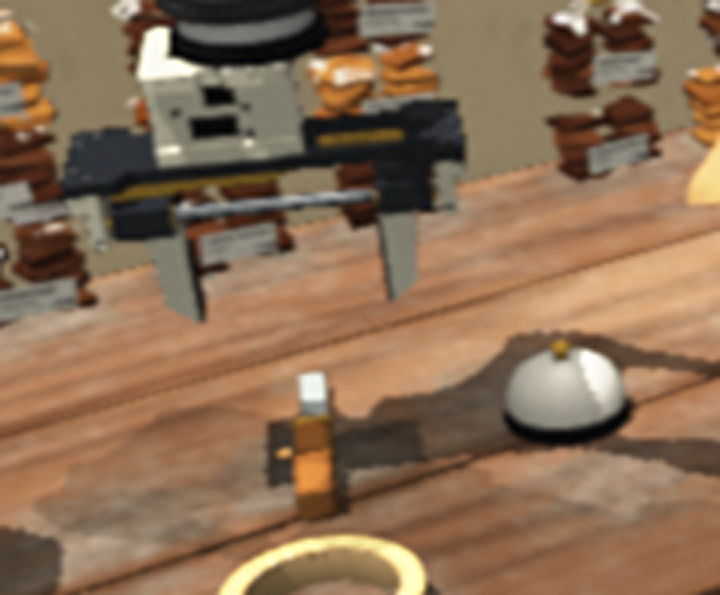

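The scene view shows the open jaws centred over the opener's handle, which is at crop px (313,450). I'll go down and close.

Request:
arm_command --motion '[[[0,0,0,-0.012,-0.007,0.15,1],[0,0,0,-0.012,-0.007,0.25,1],[0,0,0,-0.012,-0.007,0.3,1],[0,0,0,-0.012,-0.007,0.328,1],[0,0,0,-0.012,-0.007,0.328,1],[0,0,0,-0.012,-0.007,0.328,1]]]'

```text
time: 3.7
tool_pos: [0.5341, 0.4501, 0.0045]
tool_rot: [-3.139, -0.002, -0.376]
contact_force: [0.2, 0.5, 0.1]
opening: 0.0921
```

Request:
arm_command --motion '[[[0,0,0,0,0,0,-1],[0,0,0,0,0,0,-1],[0,0,0,0,0,0,-1],[0,0,0,0,0,0,-1],[0,0,0,0,0,0,-1],[0,0,0,0,0,0,-1],[0,0,0,0,0,0,-1],[0,0,0,0,0,0,-1]]]' --grip_force 55

```text
time: 4.5
tool_pos: [0.5329, 0.4497, 0.0026]
tool_rot: [3.141, -0.0, -0.376]
contact_force: [-0.2, -0.5, 0.1]
opening: 0.0321
```

```bash
python3 - <<'E'
from h import *
o=robot.observe();print(o['tool_pos'],o['tool_rot'],o['opening'],o['contact_force'])
E
```

```text
[0.53292452 0.44965869 0.00261448] [ 3.14145401e+00 -4.60633001e-06 -3.75859056e-01] 0.03206013533540917 [-0.20341718 -0.53472786  0.10130476]
```

Not fully closed yet (32 mm), so I'll keep closing.

Request:
arm_command --motion '[[[0,0,0,0,0,0,-1],[0,0,0,0,0,0,-1],[0,0,0,0,0,0,-1],[0,0,0,0,0,0,-1],[0,0,0,0,0,0,-1]]]'

```text
time: 5.0
tool_pos: [0.533, 0.4497, 0.0027]
tool_rot: [3.142, -0.0, -0.376]
contact_force: [-0.4, 0.1, -0.2]
opening: 0.0005
```

Request:
arm_command --motion '[[[0,0,0,0,0,-0.2,-1],[0,0,0,0,0,-0.5,-1],[0,0,0,0,0,-0.7,-1],[0,0,0,0,0,-0.7,-1],[0,0,0,0,0,-0.7,-1],[0,0,0,0,0,-0.7,-1]]]'

```text
time: 5.6
tool_pos: [0.5338, 0.4503, 0.2156]
tool_rot: [-3.137, -0.003, -0.376]
contact_force: [0.6, -0.0, -0.9]
opening: 0.0003
```

```bash
python3 - <<'E'
from h import *
c=cam('scene'); im=c['image']; cv2.imwrite('pics/zs3.png',cv2.resize(im[60:300,60:260,::-1],None,fx=3,fy=2.5,interpolation=cv2.INTER_CUBIC))
c=cam('top'); cv2.imwrite('pics/zt3.png',cv2.resize(c['image'][170:270,130:250,::-1],None,fx=5,fy=5,interpolation=cv2.INTER_CUBIC))
o=robot.observe();print(o['tool_pos'],o['tool_rot'],o['opening'],o['contact_force'],o['torque'])
E
```

```text
[0.53232088 0.44923255 0.21080767] [ 3.13918458e+00  1.53696711e-03 -3.75894358e-01] 0.00048349202148690804 [ 0.33604815 -0.0665465  -0.35447303] [0.06172709 0.0336753  0.02710603]
```

View pics/zs3.png

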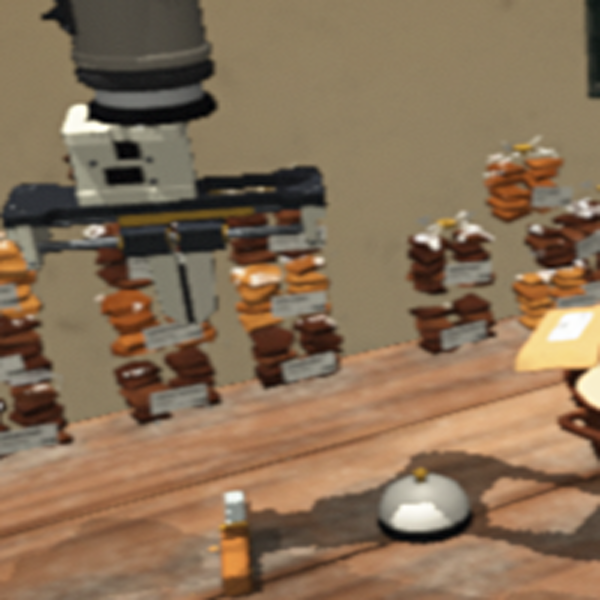

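View pics/zt3.png

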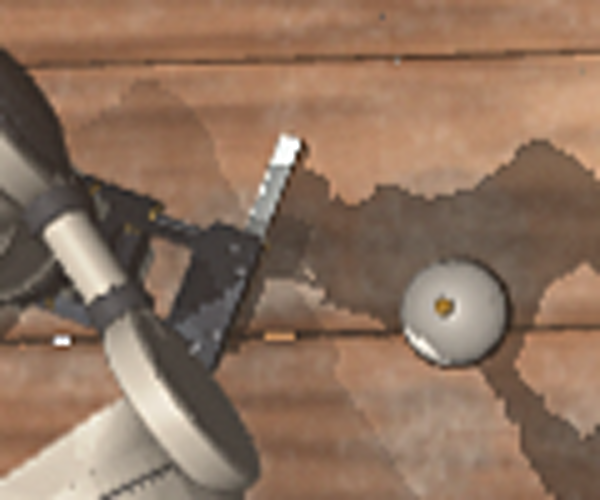

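The fingers closed on nothing. I'll cross-check the opener's location with the scene camera.

```bash
cat >> h.py <<'E'
def proj(c,P):
    f=420/2/np.tan(np.radians(c['fov_y'])/2)
    M=np.linalg.inv(np.array(c['cam_to_world']));P=np.atleast_2d(P)@M[:3,:3].T+M[:3,3]
    return np.c_[P[:,0]/P[:,2]*f+c['cx'],P[:,1]/P[:,2]*f+c['cy']]
E
python3 - <<'E'
from h import *
c=cam('scene');im=c['image'];o=robot.observe()
print('tcp px',proj(c,o['tool_pos']),'grip px',proj(c,[.5345,.448,.012]), proj(c,[.5345+.11*.93,.448-.11*.366,.012]))
W=pts(c)
hsv=cv2.cvtColor(im,cv2.COLOR_RGB2HSV)
r=np.zeros(im.shape[:2],bool);r[250:305,125:150]=1
hm=r&(hsv[...,0]<20)&(hsv[...,1]>150)&(im[...,0]>100)
bm=r&(hsv[...,1]<40)&(hsv[...,2]>150)
for n,mm,z in [('handle',hm,.02),('blade',bm,.014)]:
    k,lab,st,ce=cv2.connectedComponentsWithStats(mm.astype(np.uint8),connectivity=8)
    i=1+np.argmax(st[1:,4]);v,u=np.nonzero(lab==i);Q=ray(c,np.c_[u,v],z)
    print(n,st[i],ce[i],Q.mean(0),np.nanmedian(W[v,u],0))
a=im.copy()
for p in proj(c,[o['tool_pos'],[.5345,.448,.012],[.5345+.11*.93,.448-.11*.366,.012]]): cv2.circle(a,tuple(int(round(t)) for t in p),1,(255,0,255),-1)
cv2.imwrite('pics/zs4.png',cv2.resize(a[60:320,60:220,::-1],None,fx=3,fy=2.3,interpolation=0))
E
```

```text
tcp px [[125.8916433  201.67420695]] grip px [[139.00863945 282.41261345]] [[138.15607991 256.18606826]]
handle [134 269   9  25 172] [137.77325581 281.63953488] [0.52791783 0.45242885 0.02      ] [0.52249813 0.45431221 0.02331568]
blade [135 257   6   5  29] [137.4137931  258.93103448] [0.62334183 0.41484452 0.014     ] [0.62430883 0.41469468 0.01347527]
```

View pics/zs4.png

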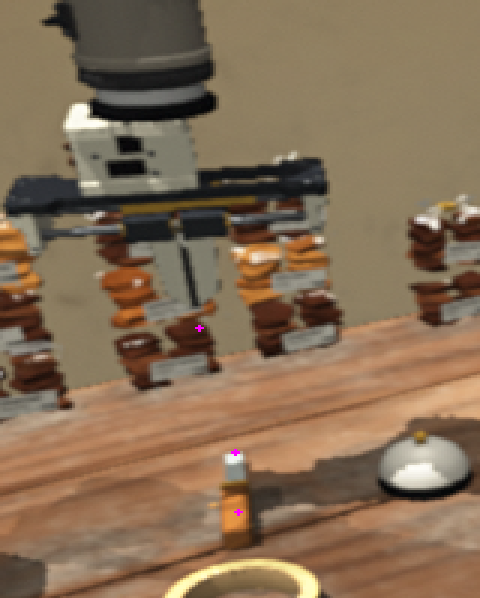

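```bash
python3 - <<'E'
from h import *
c=cam('scene');im=c['image'];o=robot.observe();W=pts(c)
print(o['tool_pos'])
# finger points near TCP
d=np.linalg.norm(W[...,:2]-o['tool_pos'][:2],axis=-1)
m=(d<.035)&(W[...,2]>.1)&(W[...,2]<.3)
v,u=np.nonzero(m);Q=W[m];i=np.argsort(Q[:,2])[:12]
print(np.c_[u[i],v[i],Q[i].round(3)])
s=np.load('pics/scene1.npz')['im']
for n,a in [('old',s),('new',im)]:
    hsv=cv2.cvtColor(a,cv2.COLOR_RGB2HSV)
    r=np.zeros(a.shape[:2],bool);r[250:305,125:150]=1
    for mm in (r&(hsv[...,0]<20)&(hsv[...,1]>150)&(a[...,0]>100), r&(hsv[...,1]<40)&(hsv[...,2]>150)):
        v,u=np.nonzero(mm);print(n,len(u),u.mean(),v.mean())
np.save('pics/W4.npy',W)
cv2.imwrite('pics/zs5.png',cv2.resize(im[160:220,90:160,::-1],None,fx=8,fy=8,interpolation=0))
E
```

```text
[0.53209102 0.44906788 0.20976337]
[[124.    192.      0.525   0.452   0.235]
 [125.    192.      0.524   0.45    0.235]
 [126.    192.      0.522   0.449   0.235]
 [128.    191.      0.522   0.445   0.236]
 [126.    191.      0.524   0.448   0.236]
 [123.    192.      0.522   0.455   0.236]
 [127.    192.      0.517   0.449   0.237]
 [125.    191.      0.522   0.451   0.237]
 [125.    190.      0.526   0.449   0.238]
 [127.    191.      0.519   0.448   0.238]
 [122.    192.      0.521   0.457   0.238]
 [121.    191.      0.526   0.457   0.238]]
old 192 138.0 280.3802083333333
old 73 137.76712328767124 262.2739726027397
new 175 137.78857142857143 281.4971428571429
new 29 137.41379310344828 258.9310344827586
```

View pics/zs5.png

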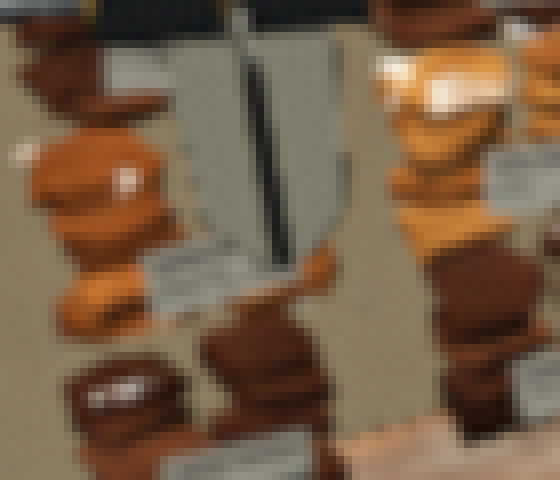

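```bash
python3 - <<'E'
from h import *
print([a for a in dir(robot) if not a.startswith('_')],robot.tcp_to_grasp)
c=cam('scene')
p=np.array([.53705,.44458,.10285]);y=rot([pi,0,-.378]).apply([0,1,0])
for dz in (0,.01,.02,.03): print(dz,proj(c,[p+[0,0,dz],p+.046*y+[0,0,dz],p-.046*y+[0,0,dz]]).round(1).tolist())
o=robot.observe();p=o['tool_pos']
for dz in (0,.01,.02,.03): print(dz,proj(c,p+[0,0,dz]).round(1).tolist())
W=pts(c);v,u=np.mgrid[300:305,60:65];print(W[320:330:5,190:200:5].round(3).tolist())
E
```

```text
['IKError', 'hand_in', 'observe', 'read_camera', 'tcp_to_grasp'] 0.0188
0 [[134.4, 245.8], [156.7, 242.9], [111.6, 248.9]]
0.01 [[133.7, 241.8], [156.1, 238.8], [110.9, 244.8]]
0.02 [[133.1, 237.7], [155.6, 234.7], [110.1, 240.6]]
0.03 [[132.4, 233.5], [155.0, 230.6], [109.3, 236.4]]
0 [[125.8, 201.6]]
0.01 [[125.1, 197.1]]
0.02 [[124.4, 192.6]]
0.03 [[123.6, 188.0]]
[[[0.37, 0.411, -0.001], [0.363, 0.403, -0.0]], [[0.355, 0.419, 0.001], [0.353, 0.409, -0.003]]]
```

Reported TCP and picture disagree: the visible fingertips end about 20–25 mm above the reported TCP, which explains the fingers closing over the top of the handle. I'll reopen, then descend in steps below z=0 while watching the force.

```bash
python3 - <<'E'
from h import *
go([.5335,.4483,.02],[pi,0,-.374])
E
```

```text
turn [ 0.0024  0.0016 -0.0013] shift [ 0.0066 -0.0015  0.6331]
```

Request:
arm_command --motion '[[[0,0,0,0,0,0,1],[0,0,0,0,0,0.2,1],[0,0,0,0,0,0.3,1],[0,0,0,0,0,0.4,1],[0,0,0,0,0,0.45,1],[0,0,0,0,0,0.45,1],[0,0,0,0,0,0.45,1],[0,0,0,0,0,0.45,1]]]'

```text
time: 6.65
tool_pos: [0.5337, 0.4502, 0.0792]
tool_rot: [-3.14, -0.002, -0.376]
contact_force: [0.9, -0.2, -0.1]
opening: 0.0598
```

```bash
python3 - <<'E'
from h import *
o=robot.observe();print(o['tool_pos'],o['tool_rot'],o['opening'],o['contact_force'],o['torque'])
go([.5335,.4483,.004],[pi,0,-.374])
E
```

```text
[0.53371992 0.45021324 0.07920043] [-3.13950227e+00 -1.51540301e-03 -3.75873989e-01] 0.059798296243154136 [ 0.93724099 -0.19164128 -0.0946641 ] [0.07063237 0.0388948  0.00067294]
turn [-0.0013 -0.001  -0.0012] shift [0.0013 0.0067 0.2507]
```

Request:
arm_command --motion '[[[0,0,0,0,0,0,1],[0,0,0,0,0,0,1],[0,0,0,0,0,0.1,1],[0,0,0,0,0.004,0.2,1],[0,0,0,0,0.004,0.24,1],[0,0,0,0,0.004,0.25,1],[0,0,0,0,0.004,0.25,1],[0,0,0,0,0.004,0.25,1]]]'

```text
time: 7.45
tool_pos: [0.5335, 0.4493, 0.0045]
tool_rot: [-3.139, -0.002, -0.376]
contact_force: [0.2, 0.3, -0.1]
opening: 0.092
```

Request:
arm_command --motion '[[[0,0,0,0,0,0.015,1],[0,0,0,0,0,0.03,1],[0,0,0,0,0,0.03,1]]]'

```text
time: 7.75
tool_pos: [0.5322, 0.4483, -0.0069]
tool_rot: [3.141, 0.001, -0.376]
contact_force: [-0.4, -0.5, -0.7]
opening: 0.0917
```

```bash
python3 - <<'E'
from h import *
c=cam('scene'); im=c['image']; cv2.imwrite('pics/zs6.png',cv2.resize(im[220:310,90:190,::-1],None,fx=7,fy=6,interpolation=cv2.INTER_CUBIC))
o=robot.observe();print(o['tool_pos'],o['tool_rot'],o['opening'],o['contact_force'],o['torque'])
E
```

```text
[ 0.53225627  0.44838436 -0.00667854] [ 3.14089201e+00  3.61014341e-04 -3.75831085e-01] 0.09199022801154907 [0.22012038 0.32997802 0.76920689] [0.0400727  0.00692534 0.02873401]
```

View pics/zs6.png

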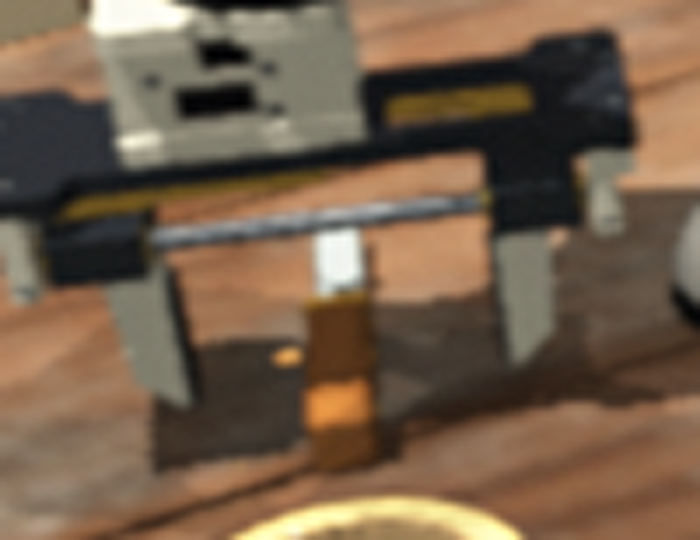

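z=-0.007 gives no contact, and the tips are still visibly above the counter. So the reading is offset by about 22 mm and I can continue down.

Request:
arm_command --motion '[[[0,0,0,0,0,0.015,1],[0,0,0,0,0,0.025,1],[0,0,0,0,0,0.025,1]]]'

```text
time: 8.1
tool_pos: [0.5321, 0.4483, -0.0146]
tool_rot: [3.14, 0.001, -0.376]
contact_force: [0.8, -0.1, -0.2]
opening: 0.0918
```

```bash
python3 - <<'E'
from h import *
c=cam('scene'); im=c['image']; cv2.imwrite('pics/zs7.png',cv2.resize(im[220:310,90:190,::-1],None,fx=7,fy=6,interpolation=cv2.INTER_CUBIC))
o=robot.observe();print(o['tool_pos'],o['tool_rot'],o['opening'],o['contact_force'],o['torque'])
W=pts(c);d=np.linalg.norm(W[...,:2]-o['tool_pos'][:2],axis=-1)
y=rot(o['tool_rot']).apply([0,1,0])[:2]; s=(W[...,:2]-o['tool_pos'][:2])@y
m=(np.abs(s)>.046)&(np.abs(s)<.062)&(d<.07)&(W[...,2]>.0)&(W[...,2]<.08)
v,u=np.nonzero(m);Q=W[m]
for z in np.arange(0,.06,.004):
    k=(Q[:,2]>=z)&(Q[:,2]<z+.004); print(round(z,3),k.sum(), np.median(s[m][k]) if k.any() else '')
E
```

```text
[ 0.53228104  0.44838801 -0.01430365] [ 3.14084680e+00  4.00406716e-04 -3.75860250e-01] 0.09207508771804643 [-0.3720714   0.61463366  0.40391502] [ 0.05317661  0.02560289 -0.03396396]
0.0 38 0.0467949262056882
0.004 0 
0.008 4 0.05121332626069334
0.012 10 -0.046224648479097186
0.016 14 0.0006859831423332435
0.02 18 0.0009960842774302432
0.024 21 -0.04651899390474523
0.028 20 -0.046883856056119375
0.032 21 0.05069423247142234
0.036 26 -0.04651638203924582
0.04 21 -0.04845104853237188
0.044 21 -0.04770101932444856
0.048 23 -0.04878535324825845
0.052 25 0.04892682324812121
0.056 23 -0.05180599035599811
```

View pics/zs7.png

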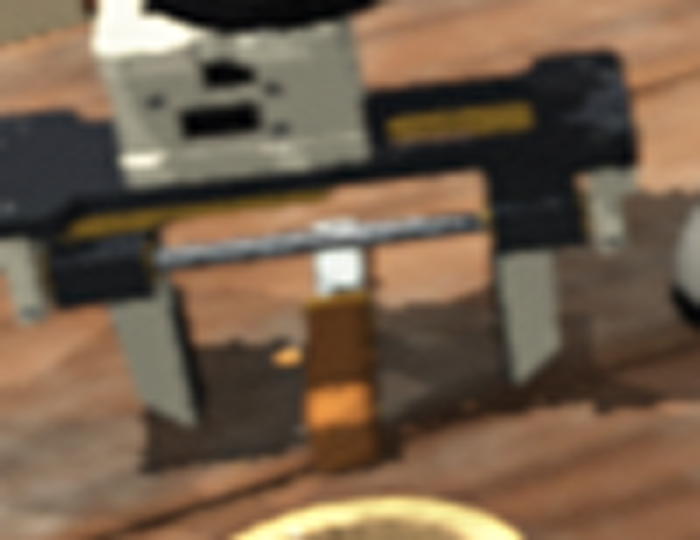

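Tips are now about 9 mm above the counter. I'll go down 4 mm more and close.

Request:
arm_command --motion '[[[0,0,0,0,0,0.013,1],[0,0,0,0,0,0.013,-1],[0,0,0,0,0,0.013,-1],[0,0,0,0,0,0.013,-1],[0,0,0,0,0,0.013,-1],[0,0,0,0,0,0.013,-1],[0,0,0,0,0,0.013,-1],[0,0,0,0,0,0.013,-1]]]' --grip_force 55

```text
time: 8.95
tool_pos: [0.5325, 0.4486, -0.0177]
tool_rot: [3.142, -0.0, -0.376]
contact_force: [0.0, 0.3, -0.1]
opening: 0.0403
```

Request:
arm_command --motion '[[[0,0,0,0,0,0,-1],[0,0,0,0,0,0,-1],[0,0,0,0,0,0,-1],[0,0,0,0,0,0,-1],[0,0,0,0,0,0,-1],[0,0,0,0,0,0,-1]]]'

```text
time: 9.55
tool_pos: [0.5326, 0.4486, -0.0177]
tool_rot: [-3.141, -0.0, -0.376]
contact_force: [0.8, 1.6, 0.2]
opening: 0.0199
```

The opener is gripped (19.9 mm). Lifting.

Request:
arm_command --motion '[[[0,0,0,0,0,-0.1,-1],[0,0,0,0,0,-0.25,-1],[0,0,0,0,0,-0.4,-1],[0,0,0,0,0,-0.55,-1],[0,0,0,0,0,-0.7,-1],[0,0,0,0,0,-0.7,-1],[0,0,0,0,0,-0.7,-1],[0,0,0,0,0,-0.7,-1]]]'

```text
time: 10.35
tool_pos: [0.5317, 0.4479, 0.1902]
tool_rot: [3.138, 0.002, -0.376]
contact_force: [0.8, -0.7, -2.2]
opening: 0.0196
```

```bash
python3 - <<'E'
from h import *
c=cam('scene'); im=c['image']; cv2.imwrite('pics/zs8.png',cv2.resize(im[60:300,60:260,::-1],None,fx=3,fy=2.5,interpolation=cv2.INTER_CUBIC))
o=robot.observe();print(o['tool_pos'],o['tool_rot'],o['opening'],o['contact_force'],o['torque'])
go([.52,.18,.2],[pi,0,-.15])
go([.50,-.1,.2],[pi,0,.2],[.52,.18,.2],[pi,0,-.15])
go([.37,-.33,.2],[pi,0,.6],[.50,-.1,.2],[pi,0,.2])
E
```

```text
[0.53160423 0.4478885  0.18972212] [ 3.13778034e+00  2.45577067e-03 -3.75927457e-01] 0.0195007963050751 [-0.32932606 -0.98035999 -1.93199776] [0.03767851 0.03221349 0.01727886]
turn [ 0.0022  0.0018 -0.1438] shift [ 0.2918  0.8449 -0.0318]
turn [ 0.      0.     -0.2228] shift [0.0736 0.9328 0.    ]
turn [-0.      0.     -0.2546] shift [-0.577   0.6653  0.    ]
```

View pics/zs8.png

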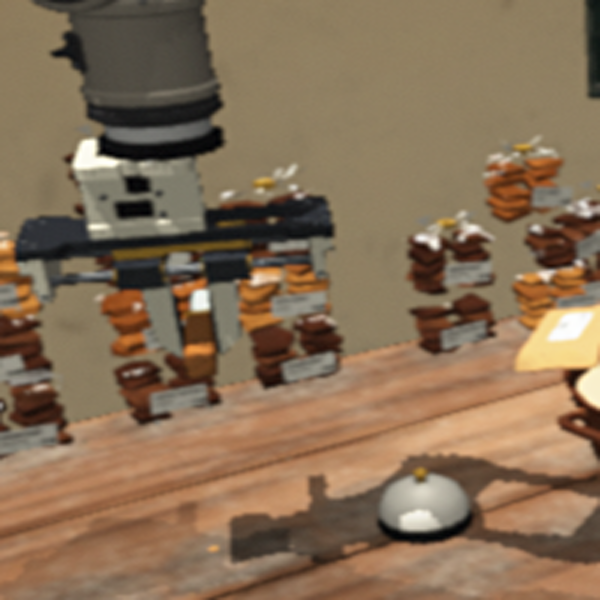

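Request:
arm_command --motion '[[[0,0,-0.144,0.29,0.845,-0.03,-1],[0,0,-0.144,0.29,0.845,-0.03,-1],[0,0,-0.144,0.29,0.845,-0.03,-1],[0,0,-0.144,0.29,0.845,-0.03,-1],[0,0,-0.144,0.29,0.845,-0.03,-1],[0,0,-0.144,0.29,0.845,-0.03,-1],[0,0,-0.144,0.29,0.845,-0.03,-1]]]'

```text
time: 11.1
tool_pos: [0.5198, 0.178, 0.2001]
tool_rot: [3.14, 0.002, -0.154]
contact_force: [-0.0, 0.1, -0.9]
opening: 0.0195
```

Request:
arm_command --motion '[[[0,0,-0.223,0.07,0.933,0,-1],[0,0,-0.223,0.07,0.933,0,-1],[0,0,-0.223,0.07,0.933,0,-1],[0,0,-0.223,0.07,0.933,0,-1],[0,0,-0.223,0.07,0.933,0,-1],[0,0,-0.223,0.07,0.933,0,-1],[0,0,-0.223,0.07,0.933,0,-1]]]'

```text
time: 11.8
tool_pos: [0.4992, -0.1024, 0.2001]
tool_rot: [3.141, 0.002, 0.196]
contact_force: [0.2, 0.4, -1.2]
opening: 0.0197
```

Request:
arm_command --motion '[[[0,0,-0.255,-0.577,0.665,0,-1],[0,0,-0.255,-0.577,0.665,0,-1],[0,0,-0.255,-0.577,0.665,0,-1],[0,0,-0.255,-0.577,0.665,0,-1],[0,0,-0.255,-0.577,0.665,0,-1],[0,0,-0.255,-0.577,0.665,0,-1],[0,0,-0.255,-0.577,0.665,0,-1],[0,0,-0.255,-0.577,0.665,0,-1]]]'

```text
time: 12.6
tool_pos: [0.37, -0.3281, 0.2004]
tool_rot: [-3.14, -0.001, 0.601]
contact_force: [0.0, 0.3, -0.3]
opening: 0.0197
```

```bash
python3 - <<'E'
from h import *
c=cam('scene','s9.png')
c=cam('top','t9.png')
o=robot.observe();print(o['tool_pos'],o['tool_rot'],o['opening'],o['contact_force'],o['torque'])
go([.376,-.448,.12],[pi,0,.6])
E
```

```text
[ 0.37048052 -0.32747329  0.20079342] [-3.14027318e+00 -4.29897885e-04  6.03030784e-01] 0.019802612118200398 [ 0.83130721  0.7218575  -1.3375174 ] [-0.00239544 -0.00011989 -0.02563268]
turn [-0.0008 -0.0003  0.0019] shift [-0.2128  0.3417  0.2688]
```

View pics/s9.png

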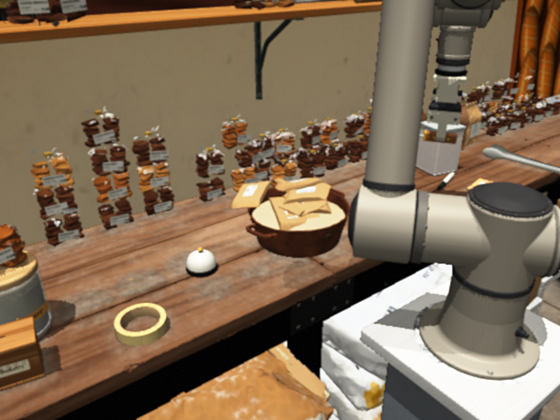

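View pics/t9.png

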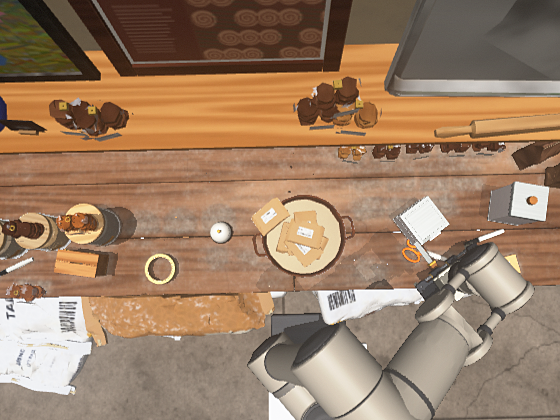

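Request:
arm_command --motion '[[[0,0,0,-0.213,0.342,0.269,-1],[0,0,0,-0.213,0.342,0.269,-1],[0,0,0,-0.213,0.342,0.269,-1],[0,0,0,-0.213,0.342,0.269,-1],[0,0,0,-0.213,0.342,0.269,-1],[0,0,0,-0.213,0.342,0.269,-1]]]'

```text
time: 13.3
tool_pos: [0.376, -0.4485, 0.1215]
tool_rot: [3.141, -0.0, 0.603]
contact_force: [0.2, 0.3, -0.0]
opening: 0.0195
```

```bash
python3 - <<'E'
from h import *
c=cam('top'); im=c['image'];cv2.imwrite('pics/t10.png',cv2.resize(im[180:300,380:520,::-1],None,fx=5,fy=5,interpolation=cv2.INTER_CUBIC))
o=robot.observe();print(o['tool_pos'],o['tool_rot'],o['opening'],o['contact_force'],o['torque'])
W=pts(c);u=np.array([np.cos(.6),np.sin(.6)]);n=np.array([-u[1],u[0]])
rel=W[...,:2]-o['tool_pos'][:2];a=rel@u;b=rel@n
m=(a>.02)&(a<.14)&(abs(b)<.02)&(W[...,2]>.1)&(W[...,2]<.2)
print(m.sum())
for lo in np.arange(.02,.14,.01):
    k=m&(a>=lo)&(a<lo+.01)
    if k.any(): print(round(lo,3),k.sum(),b[k].mean().round(4),W[k][:,2].mean().round(4),b[k].min().round(4),b[k].max().round(4))
print('max a',a[m].max())
s=proj(c,[[.4834,-.3748,.08],[.4834-.03*.825,-.3748-.03*.565,.08]]);print(s)
E
```

```text
[ 0.37599048 -0.4486461   0.12193467] [ 3.13994453e+00 -2.38526521e-04  6.03083452e-01] 0.019301200226777972 [-0.22795907  0.23497121 -0.67977056] [-9.23159227e-05  1.96746470e-02 -4.05750155e-02]
181
0.02 27 0.001 0.1596 -0.0105 0.0082
0.03 36 0.0009 0.1593 -0.0107 0.0102
0.04 20 -0.001 0.1539 -0.0084 0.0061
0.05 18 -0.0011 0.1522 -0.0082 0.0062
0.06 16 -0.0015 0.1521 -0.0099 0.0055
0.07 16 -0.0007 0.1528 -0.007 0.0054
0.08 18 -0.0012 0.1525 -0.0071 0.0065
0.09 16 -0.0015 0.1523 -0.0085 0.0045
0.1 14 -0.0012 0.1515 -0.0075 0.0049
max a 0.10820182564606284
[[435.06738989 236.49917737]
 [440.9988257  244.34752605]]
```

View pics/t10.png

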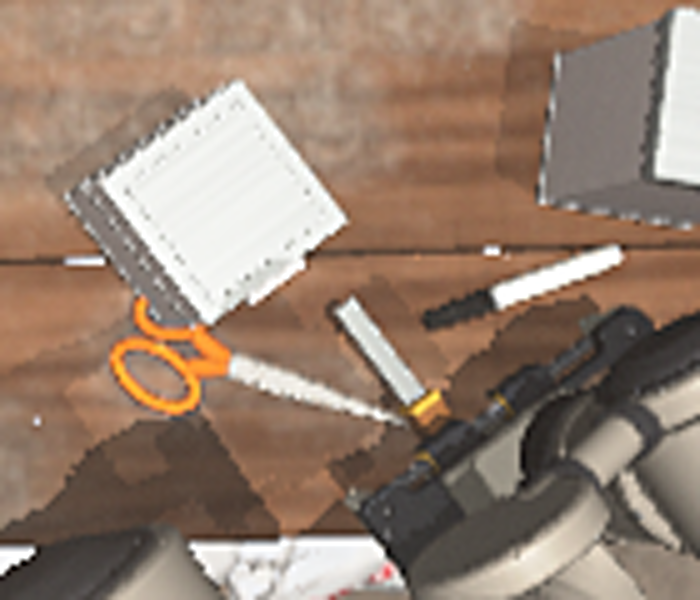

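Blade in top view: tip at crop px (345,303), level, lateral offset about -1 mm, 0.028–0.030 above the reported TCP. I'll lower it to notch height.

Request:
arm_command --motion '[[[0,0,-0.002,0,0,0.1,-1],[0,0,-0.002,0,0,0.18,-1],[0,0,-0.002,0,0,0.218,-1],[0,0,-0.002,0,0,0.218,-1],[0,0,-0.002,0,0,0.218,-1],[0,0,-0.002,0,0,0.218,-1]]]'

```text
time: 13.95
tool_pos: [0.3756, -0.4506, 0.0569]
tool_rot: [3.139, 0.0, 0.605]
contact_force: [0.1, 1.0, -0.6]
opening: 0.0194
```

```bash
cat > blade.py <<'E'
from h import *
def run(png=None,lo0=.04):
    c=cam('top'); im=c['image']
    if png: cv2.imwrite('pics/'+png,cv2.resize(im[190:280,390:490,::-1],None,fx=7,fy=6,interpolation=cv2.INTER_CUBIC))
    o=robot.observe();print(o['time'],o['tool_pos'].round(4),o['tool_rot'].round(4),o['opening'].round(4) if hasattr(o['opening'],'round') else o['opening'],np.round(o['contact_force'],1),np.round(o['torque'],2))
    W=pts(c);yw=.6;u=np.array([np.cos(yw),np.sin(yw)]);n=np.array([-u[1],u[0]])
    F=np.array([.4834,-.3748])
    rel=W[...,:2]-F;a=rel@u;b=rel@n
    # table along axis through notch: height profile (blade/ledge/lid)
    for l in np.arange(-.09,.05,.01):
        k=(a>=l)&(a<l+.01)&(abs(b)<.02)&(W[...,2]>.04)
        if k.any(): print('a',round(l*1000),k.sum(),'b',(b[k].min()*1e3).round(1),(b[k].max()*1e3).round(1),'z',(np.percentile(W[k][:,2],[10,50,90])*1e3).round(1))
    k=(a>-.012)&(a<0.001)&(abs(b)<.04)&(W[...,2]>.07)&(W[...,2]<.087)
    k2=(a>.0)&(a<.006)&(abs(b)<.04)&(W[...,2]>.07)&(W[...,2]<.087)
    for kk in (k,k2):
        if kk.any(): print('ledge',kk.sum(),'b',b[kk].min(),b[kk].max(),'a',a[kk].min(),a[kk].max(),'z',np.median(W[kk][:,2]))
    # lid
    k=(abs(b)<.05)&(a>.012)&(a<.11)&(W[...,2]>.085)
    A=np.c_[a[k],np.ones(k.sum())];s=np.linalg.lstsq(A,W[k][:,2],rcond=None)[0];print('lid slope,z at edge',s[0].round(4),(s[1]+s[0]*.008).round(4))
E
python3 -c "import blade;blade.run('t11.png')"
```

```text
14.0 [ 0.3754 -0.4505  0.0567] [3.1388e+00 1.0000e-04 6.0440e-01] 0.019569484813685006 [ 0.2  0.3 -0.8] [-0.03  0.   -0.04]
a -90 91 b -19.5 19.9 z [ 89.5 442.9 445.5]
a -80 131 b -19.6 19.3 z [ 91.5 437.9 445.1]
a -70 148 b -19.9 19.9 z [ 93.  412.4 426.7]
a -60 16 b -10.2 4.1 z [85.2 87.4 91.9]
a -50 15 b -9.6 4.6 z [84.4 87.4 89.8]
a -40 14 b -8.5 3.7 z [85.  88.3 91.7]
a -30 11 b -10.4 2.9 z [83.1 86.3 88.9]
a -10 8 b -19.1 16.9 z [75.5 79.2 81.8]
a 0 32 b -19.9 19.3 z [76.3 81.7 95.2]
a 10 41 b -20.0 18.8 z [90.6 94.1 96.2]
a 20 42 b -19.2 18.8 z [90.9 95.2 98. ]
a 30 40 b -19.6 18.4 z [90.6 95.3 97.8]
a 40 43 b -17.8 20.0 z [92.1 94.9 98.1]
a 50 44 b -19.7 19.3 z [92.2 94.6 98.9]
ledge 12 b -0.019117769542470138 0.019341044288883606 a -0.0016954776187280928 0.0008259506889554778 z 0.07905221444813126
ledge 20 b -0.020768825896453343 0.02075944806520453 a 0.00043110977483844075 0.004255477357195761 z 0.0789204056064361
lid slope,z at edge 0.0041 0.0942
```

View pics/t11.png

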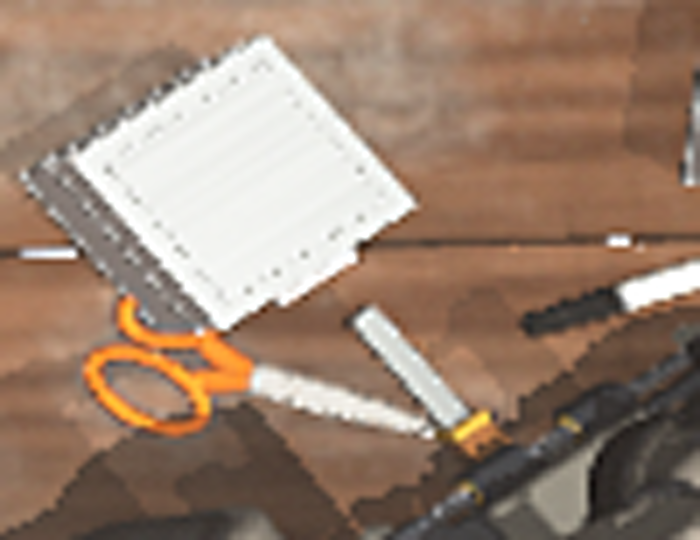

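The ledge shows where predicted (lateral ±20 mm, z 0.079). The blade is 3 mm off laterally with its top at 0.087. I'll correct that and insert in two steps.

Request:
arm_command --motion '[[[0,0,0,0,-0.01,0,-1],[0,0,0,0.03,-0.01,0,-1],[0,0,0,0.06,-0.01,0,-1],[0,0,0,0.09,-0.01,0,-1],[0,0,0,0.12,-0.01,0,-1],[0,0,0,0.12,-0.01,0,-1]]]'

```text
time: 14.6
tool_pos: [0.404, -0.4259, 0.0552]
tool_rot: [-3.142, -0.0, 0.606]
contact_force: [-0.5, -0.4, -0.7]
opening: 0.0193
```

Request:
arm_command --motion '[[[0,0,0,0.03,0,0,-1],[0,0,0,0.06,0,0,-1],[0,0,0,0.09,0,0,-1],[0,0,0,0.09,0,0,-1]]]'

```text
time: 15.0
tool_pos: [0.4261, -0.4107, 0.0552]
tool_rot: [3.141, -0.0, 0.606]
contact_force: [0.5, -0.8, 0.3]
opening: 0.0196
```

```bash
python3 -c "import blade;blade.run('t12.png')"
```

```text
15.05 [ 0.4255 -0.4111  0.0552] [3.1415e+00 1.0000e-04 6.0550e-01] 0.019387386105210166 [-0.8  0.8 -0.5] [ 0.01 -0.02  0.02]
a -90 75 b -18.6 20.0 z [435.  438.4 441. ]
a -80 75 b -19.4 19.3 z [435.8 438.5 441.1]
a -70 77 b -19.4 19.5 z [435.4 438.5 440.9]
a -60 80 b -19.9 19.7 z [434.4 438.  440.8]
a -50 117 b -19.9 19.9 z [159.3 436.3 440. ]
a -40 178 b -19.9 20.0 z [ 96.6 258.1 439.6]
a -30 87 b -19.8 19.9 z [ 86.9 438.9 443.8]
a -20 90 b -19.2 19.9 z [ 88.5 441.3 445. ]
a -10 137 b -19.9 20.0 z [ 87.  422.3 433.6]
a 0 64 b -19.1 19.9 z [ 82.   94.1 409.6]
a 10 40 b -18.7 19.2 z [91.1 94.  97.7]
a 20 45 b -19.0 19.8 z [91.2 95.1 97.2]
a 30 42 b -19.9 19.0 z [91.2 94.5 97.1]
a 40 41 b -19.2 19.1 z [91.  94.2 97.8]
a 50 41 b -19.1 19.5 z [91.3 94.8 98.7]
ledge 15 b -0.019550103521085545 0.018824383315951862 a -0.00977308278071731 0.0004883948238533087 z 0.08333594116108523
ledge 18 b -0.02194547678035045 0.02165900641701868 a 0.00028252719992034143 0.005313120191780445 z 0.08203509319762015
lid slope,z at edge 0.0081 0.094
```

View pics/t12.png

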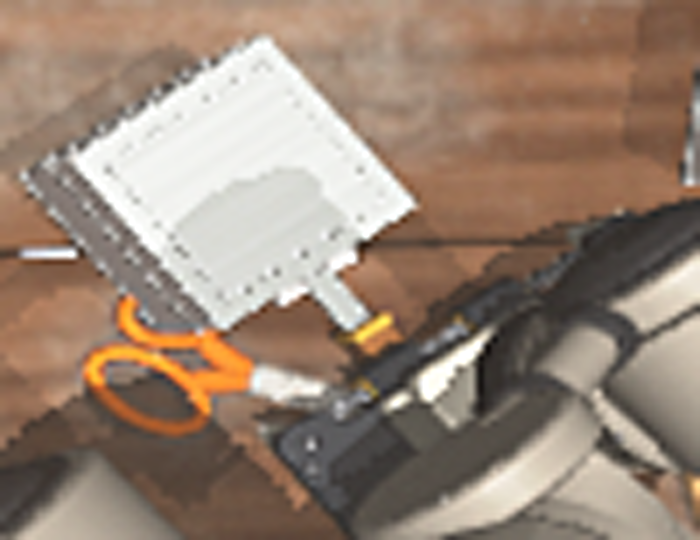

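The blade is in the notch, tip about 40 mm past the fulcrum, with no contact force. Next I work out the lever arc about the ledge's outer edge.

```bash
python3 - <<'E'
import numpy as np
p=np.array([.068,-.0275]);d=.003
for t in (3,6,9,12,15,18,21,24):
    a=np.radians(t);s,c=np.sin(a),np.cos(a);x,z=p
    print(t,'wy',round(t/90,3),'tx',round((x-c*x-s*z)/.3,4),'tz',round((z+s*x-c*z+d)/.3,4))
E
```

```text
3 wy 0.033 tx 0.0051 tz 0.0217
6 wy 0.067 tx 0.0108 tz 0.0332
9 wy 0.1 tx 0.0171 tz 0.0443
12 wy 0.133 tx 0.024 tz 0.0551
15 wy 0.167 tx 0.0314 tz 0.0655
18 wy 0.2 tx 0.0394 tz 0.0756
21 wy 0.233 tx 0.0479 tz 0.0851
24 wy 0.267 tx 0.0569 tz 0.0943
```

Request:
arm_command --motion '[[[0,0.017,0,0.002,0,0.01,-1],[0,0.033,0,0.005,0,0.022,-1],[0,0.05,0,0.008,0,0.027,-1],[0,0.067,0,0.011,0,0.033,-1],[0,0.083,0,0.014,0,0.039,-1],[0,0.1,0,0.017,0,0.044,-1],[0,0.1,0,0.017,0,0.044,-1]]]' --grip_force 60

```text
time: 15.75
tool_pos: [0.4283, -0.4091, 0.0416]
tool_rot: [-3.141, -0.157, 0.603]
contact_force: [-1.1, -0.3, -0.5]
opening: 0.0194
```

```bash
python3 -c "import blade;blade.run()"|grep -v '^a'
```

```text
15.8 [ 0.4285 -0.409   0.0418] [-3.1411 -0.1563  0.6032] 0.020000749545730813 [-0.4  0.  -1.4] [-0.11  0.18  0.05]
ledge 26 b -0.01767586659384878 0.019982754250044202 a -0.011799352360909282 0.0008419908360014773 z 0.08177463234302829
ledge 20 b -0.020737667441668127 0.019982754250044202 a 0.0003039140203162596 0.004550773900366671 z 0.08078430604068088
lid slope,z at edge -0.0003 0.0944
```

Request:
arm_command --motion '[[[0,0.017,0,0.002,0,0.008,-1],[0,0.033,0,0.005,0,0.015,-1],[0,0.05,0,0.008,0,0.021,-1],[0,0.067,0,0.011,0,0.026,-1],[0,0.067,0,0.011,0,0.026,-1]]]'

```text
time: 16.3
tool_pos: [0.4325, -0.4065, 0.0348]
tool_rot: [-3.142, -0.262, 0.604]
contact_force: [-0.7, -0.2, 0.7]
opening: 0.0196
```

```bash
python3 -c "import blade;blade.run('t13.png')"|grep -v '^a'
```

```text
16.35 [ 0.4325 -0.4065  0.0349] [ 3.1414 -0.261   0.6039] 0.019767673988239264 [-0.8  0.2 -0.5] [-0.26  0.41 -0.01]
ledge 26 b -0.02054363279174124 0.019105140295198768 a -0.011652137913143235 0.0004635854020190893 z 0.08129990641706286
ledge 14 b -0.021835115795316468 0.020092510404343907 a 0.0002926944170674905 0.0036670938451777903 z 0.08176183240083656
lid slope,z at edge -0.0336 0.0991
```

Lid edge is up about 5 mm. The moment shows both contacts are loaded. Continuing.

Request:
arm_command --motion '[[[0,0.017,0,0.002,0,0.007,-1],[0,0.033,0,0.005,0,0.014,-1],[0,0.05,0,0.008,0,0.019,-1],[0,0.05,0,0.008,0,0.019,-1]]]'

```text
time: 16.75
tool_pos: [0.4359, -0.4042, 0.03]
tool_rot: [3.142, -0.341, 0.604]
contact_force: [-0.7, -0.3, 0.1]
opening: 0.0199
```

```bash
python3 -c "import blade;blade.run('t14.png')"|grep -v '^a'
```

```text
16.8 [ 0.436  -0.4042  0.0302] [ 3.1413 -0.3397  0.604 ] 0.01943093730809112 [-1.2 -1.   0.4] [-0.17  0.23  0.  ]
ledge 23 b -0.01880303413439446 0.02006394383150493 a -0.011496739045308497 0.0009280126476310748 z 0.08158740023436617
ledge 14 b -0.020980266624670302 0.02006394383150493 a 0.0008812033344500357 0.003697323865016762 z 0.08152173349627168
lid slope,z at edge -0.1017 0.1056
```

The lid edge now measures 11.4 mm over its seat (slope -0.10) and the moment has dropped, so it has popped. I'll rotate back to level, then withdraw.

```bash
python3 - <<'E'
from h import *
go([.432,-.4068,.045],[pi,-.17,.604])
go([.4255,-.4111,.0555],[pi,0,.604])
E
```

```text
turn [ 0.0002 -0.1081 -0.    ] shift [ 0.0016 -0.0005 -0.0519]
turn [ 2.000e-04 -2.163e-01 -0.000e+00] shift [-0.0112 -0.001  -0.0936]
```

Request:
arm_command --motion '[[[0,-0.036,0,0.001,0,-0.017,-1],[0,-0.072,0,0.001,0,-0.034,-1],[0,-0.108,0,0.001,0,-0.051,-1],[0,-0.144,0,-0.003,0,-0.065,-1],[0,-0.18,0,-0.007,0,-0.079,-1],[0,-0.216,0,-0.011,0,-0.093,-1],[0,-0.216,0,-0.011,0,-0.093,-1]]]'

```text
time: 17.5
tool_pos: [0.4273, -0.4104, 0.056]
tool_rot: [3.14, -0.0, 0.607]
contact_force: [0.6, -0.8, -1.1]
opening: 0.0193
```

Request:
arm_command --motion '[[[0,0,0,-0.03,0,0,-1],[0,0,0,-0.07,0,0,-1],[0,0,0,-0.12,0,0,-1],[0,0,0,-0.18,0,0,-1],[0,0,0,-0.24,0,0,-1],[0,0,0,-0.24,0,0,-1],[0,0,0,-0.24,0,0,-1]]]'

```text
time: 18.2
tool_pos: [0.3654, -0.4526, 0.055]
tool_rot: [-3.141, -0.002, 0.602]
contact_force: [0.0, 0.3, -1.3]
opening: 0.0192
```

```bash
python3 -c "import blade;blade.run('t15.png')"|grep -v '^a'
```

```text
18.25 [ 0.366  -0.4522  0.055 ] [-3.1415e+00 -1.9000e-03  6.0280e-01] 0.019472887115743583 [ 0.6  0.7 -1. ] [-0.02  0.03 -0.02]
ledge 11 b -0.01927036029004299 0.020201519009530815 a -0.0014604767070316954 0.0009476486388577799 z 0.07847812626484196
ledge 16 b -0.021965482146188733 0.020933217167071937 a 9.726395385918846e-05 0.003068719525373487 z 0.07825879910507683
lid slope,z at edge -0.101 0.1054
```

View pics/t15.png

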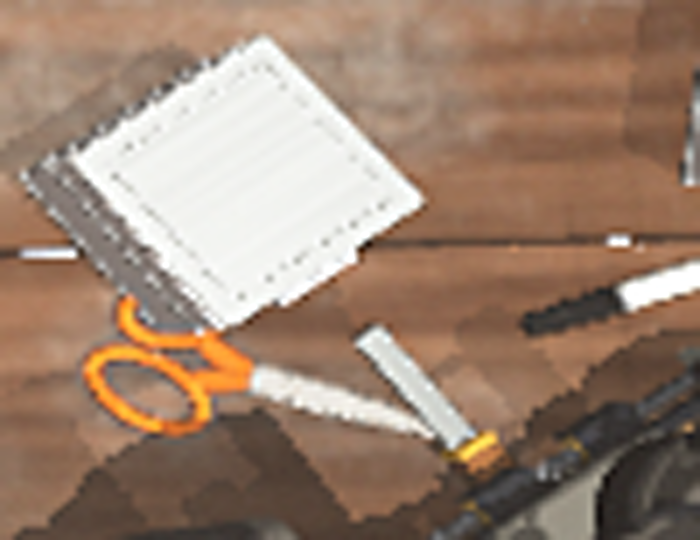

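The blade is clear and the lid stays tilted (edge 11.2 mm over its seat). I'll take the opener back to its original free spot to lay it down.

Request:
arm_command --motion '[[[0,0,0,-0.03,0,-0.12,-1],[0,0,0,-0.03,0,-0.28,-1],[0,0,0,-0.03,0,-0.44,-1],[0,0,0,-0.03,0,-0.5,-1],[0,0,0,-0.03,0,-0.5,-1]]]'

```text
time: 18.75
tool_pos: [0.3603, -0.4582, 0.2085]
tool_rot: [3.134, -0.001, 0.605]
contact_force: [-0.4, -0.1, -1.7]
opening: 0.0195
```

```bash
python3 - <<'E'
from h import *
o=robot.observe();print(o['tool_pos'],o['opening'])
go([.40,-.27,.2],[pi,0,.4])
go([.50,-.01,.2],[pi,0,.1],[.40,-.27,.2],[pi,0,.4])
go([.52,.26,.2],[pi,0,-.2],[.50,-.01,.2],[pi,0,.1])
E
```

```text
[ 0.36028616 -0.45823878  0.20851171] 0.01954164594679956
turn [ 0.0044 -0.0013  0.1306] shift [ 0.4658 -0.4409  0.0258]
turn [ 0.    -0.     0.191] shift [ 0.6445 -0.6684 -0.    ]
turn [ 0.    -0.     0.191] shift [ 0.1562 -0.8888 -0.    ]
```

Request:
arm_command --motion '[[[0.002,0,0.13,0.466,-0.441,0.02,-1],[0.002,0,0.13,0.466,-0.441,0.02,-1],[0.002,0,0.13,0.466,-0.441,0.02,-1],[0.002,0,0.13,0.466,-0.441,0.02,-1],[0.002,0,0.13,0.466,-0.441,0.02,-1]]]'

```text
time: 19.25
tool_pos: [0.3986, -0.2632, 0.1974]
tool_rot: [-3.133, -0.0, 0.405]
contact_force: [-0.0, -1.4, -1.4]
opening: 0.0194
```

Request:
arm_command --motion '[[[0,0,0.191,0.644,-0.668,0,-1],[0,0,0.191,0.644,-0.668,0,-1],[0,0,0.191,0.644,-0.668,0,-1],[0,0,0.191,0.644,-0.668,0,-1],[0,0,0.191,0.644,-0.668,0,-1],[0,0,0.191,0.644,-0.668,0,-1],[0,0,0.191,0.644,-0.668,0,-1]]]'

```text
time: 19.95
tool_pos: [0.4992, -0.0049, 0.1983]
tool_rot: [-3.136, 0.002, 0.106]
contact_force: [0.8, -0.8, -1.1]
opening: 0.0196
```

Request:
arm_command --motion '[[[0,0,0.191,0.156,-0.889,0,-1],[0,0,0.191,0.156,-0.889,0,-1],[0,0,0.191,0.156,-0.889,0,-1],[0,0,0.191,0.156,-0.889,0,-1],[0,0,0.191,0.156,-0.889,0,-1],[0,0,0.191,0.156,-0.889,0,-1],[0,0,0.191,0.156,-0.889,0,-1]]]'

```text
time: 20.65
tool_pos: [0.518, 0.264, 0.1989]
tool_rot: [-3.138, 0.003, -0.196]
contact_force: [0.3, -0.4, -1.9]
opening: 0.0198
```

```bash
python3 - <<'E'
from h import *
o=robot.observe();print(o['tool_pos'],o['tool_rot'],o['opening'])
go([.5325,.448,.05],[pi,0,-.376])
E
```

```text
[0.51804899 0.26402112 0.19892205] [-3.13848156  0.00331614 -0.1956666 ] 0.01976134438494456
turn [-0.0018  0.0023  0.1148] shift [-0.0703 -0.6094  0.4985]
```

Request:
arm_command --motion '[[[-0.002,0.002,0.115,-0.07,-0.609,0,-1],[-0.002,0.002,0.115,-0.07,-0.609,0,-1],[-0.002,0.002,0.115,-0.07,-0.609,0,-1],[-0.002,0.002,0.115,-0.07,-0.609,0.1,-1],[-0.002,0.002,0.115,-0.07,-0.609,0.25,-1],[-0.002,0.002,0.115,-0.07,-0.609,0.4,-1],[-0.002,0.002,0.115,-0.07,-0.609,0.498,-1],[-0.002,0.002,0.115,-0.07,-0.609,0.498,-1]]]'

```text
time: 21.45
tool_pos: [0.5315, 0.4408, 0.0452]
tool_rot: [3.131, 0.005, -0.382]
contact_force: [-1.3, 0.3, 0.0]
opening: 0.0197
```

```bash
python3 - <<'E'
from h import *
o=robot.observe();print(o['tool_pos'],o['tool_rot'],o['opening'])
go([.5325,.448,-.0165],[pi,0,-.376])
E
```

```text
[0.53154758 0.44079787 0.04517461] [ 3.13101917  0.00514668 -0.38162904] 0.019730519384159245
turn [ 0.0067  0.0033 -0.0036] shift [-0.0049 -0.0256  0.2054]
```

Request:
arm_command --motion '[[[0,0,0,0,0,0.05,-1],[0,0,0,0,0,0.1,-1],[0,0,0,0,0,0.15,-1],[0,0,0,0,0,0.18,-1],[0,0,0,0,0,0.18,-1],[0,0,0,0,0,0.18,-1]]]'

```text
time: 22.05
tool_pos: [0.5346, 0.4449, -0.0014]
tool_rot: [-3.141, -0.002, -0.38]
contact_force: [0.5, 0.5, -0.3]
opening: 0.0197
```

```bash
python3 - <<'E'
from h import *
o=robot.observe();print(o['tool_pos'],o['tool_rot'],o['contact_force'])
go([.5325,.448,-.0170],[pi,0,-.376])
E
```

```text
[ 0.53459358  0.44488517 -0.00141529] [-3.14086165e+00 -2.21044483e-03 -3.80482316e-01] [ 0.48267934  0.51943557 -0.25575258]
turn [-0.0005 -0.0014 -0.0029] shift [-0.0105 -0.007   0.0519]
```

Request:
arm_command --motion '[[[0,0,0,0,0,0.02,-1],[0,0,0,0,0,0.035,-1],[0,0,0,0,0,0.045,-1],[0,0,0,0,0,0.05,-1],[0,0,0,0,0,0.05,-1]]]'

```text
time: 22.55
tool_pos: [0.5343, 0.4446, -0.017]
tool_rot: [3.142, -0.002, -0.381]
contact_force: [-0.4, -0.3, -1.9]
opening: 0.0195
```

Request:
arm_command --motion '[[[0,0,0,0,0,0,0.2],[0,0,0,0,0,0,1],[0,0,0,0,0,0,1],[0,0,0,0,0,0,1],[0,0,0,0,0,0,1],[0,0,0,0,0,0,1],[0,0,0,0,0,0,1],[0,0,0,0,0,0,1]]]'

```text
time: 23.35
tool_pos: [0.5344, 0.4447, -0.0166]
tool_rot: [-3.141, -0.002, -0.381]
contact_force: [-1.0, -0.5, 0.3]
opening: 0.0788
```

```bash
python3 - <<'E'
from h import *
o=robot.observe();print(o['tool_pos'],o['tool_rot'],o['contact_force'],o['opening'])
E
```

```text
[ 0.53441152  0.44473934 -0.01664592] [-3.14118276e+00 -1.89147904e-03 -3.80649969e-01] [-1.02860583 -0.49419581  0.32795144] 0.07876721356920101
```

Request:
arm_command --motion '[[[0,0,0,0,0,0,1],[0,0,0,0,0,-0.05,1],[0,0,0,0,0,-0.15,1],[0,0,0,0,0,-0.3,1],[0,0,0,0,0,-0.45,1],[0,0,0,0,0,-0.6,1],[0,0,0,0,0,-0.7,1],[0,0,0,0,0,-0.7,1]]]'

```text
time: 24.15
tool_pos: [0.5361, 0.4462, 0.2012]
tool_rot: [-3.131, -0.009, -0.381]
contact_force: [0.7, -0.9, 1.0]
opening: 0.0919
```

Request:
arm_command --motion '[[[0,0,0,-0.3,0,0,1],[0,0,0,-0.3,0,0,1],[0,0,0,-0.3,0,0,1],[0,0,0,-0.3,0,0,1],[0,0,0,-0.3,0,0,1],[0,0,0,-0.3,0,0,1]]]'

```text
time: 24.75
tool_pos: [0.4515, 0.4776, 0.1929]
tool_rot: [-3.142, -0.002, -0.382]
contact_force: [0.3, -1.0, -0.6]
opening: 0.0922
```

```bash
python3 -c "import blade;blade.run('t16.png')"|grep -v '^a'; python3 - <<'E'
from h import *
c=cam('scene');im=c['image'];cv2.imwrite('pics/zs16.png',cv2.resize(im[60:300,60:260,::-1],None,fx=3,fy=2.5,interpolation=cv2.INTER_CUBIC))
W=pts(c);print(W[275:290:5,138].round(3).tolist())
t=cam('top');W=pts(t);o=W[195:245,165:200];k=(o[...,2]>.006)&(o[...,2]<.04);print('n',k.sum(),'z max',o[k][:,2].max(),o[k].mean(0))
E
```

```text
24.8 [0.4515 0.4776 0.1928] [-3.1416e+00 -1.9000e-03 -3.8210e-01] 0.09200404300683429 [-0.2 -0.6 -0. ] [0.09 0.06 0.01]
ledge 10 b -0.01852612600759529 0.019540363291971362 a -0.0018745902575388635 0.000660062940013026 z 0.08008548546952188
ledge 16 b -0.02139199499215732 0.022401121781852693 a 0.00034839534906733454 0.003771535039344414 z 0.08016232937464585
lid slope,z at edge -0.0959 0.105
[[0.546, 0.444, 0.024], [0.526, 0.452, 0.025], [0.511, 0.458, 0.023]]
n 279 z max 0.0304324016625388 [0.55793249 0.42996541 0.01806978]
```

View pics/zs16.png

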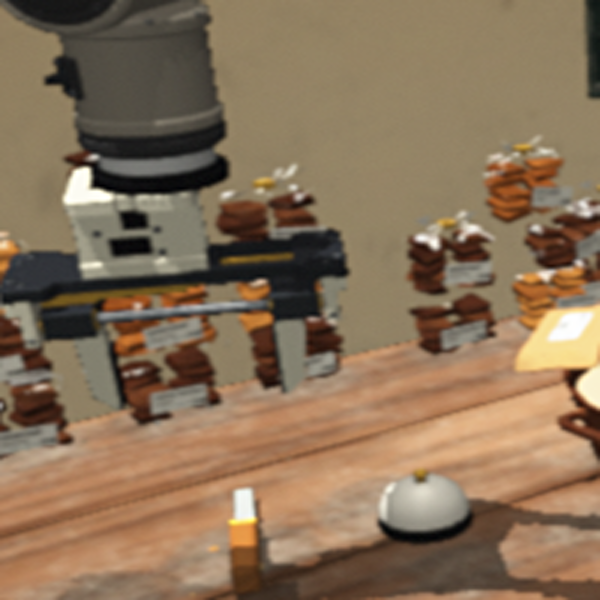

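View pics/t16.png

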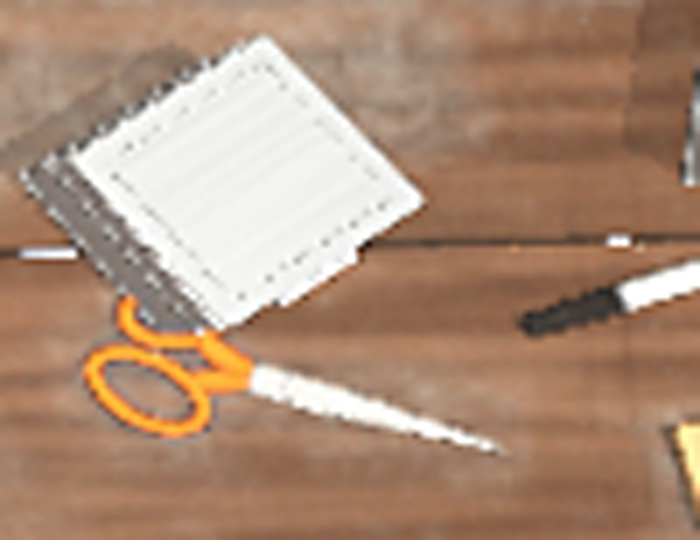

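The scene view shows the opener flat on the counter at crop px (243,540), with its handle top at z≈0.024. The top view shows the lid tilted on the tin with its edge about 11 mm up. The arm is clear of everything, so I'm handing in.

```bash
python3 -c "
from cell import robot
print(robot.hand_in())"
```

```text
the job is handed in; nothing more can be done
None
```

I levered the lid open with the opener, laid the opener back flat on the counter near its original spot, and handed the job in at about 25 s of the 64 s allowed.

**Lid:** the last check had its front edge about 11 mm above the seat (top surface at 0.105 m, 0.094 m when seated), tilted and still over the tin. The gripper never went near it.

**Opener:** it lies flat, with its handle top at about 0.024 m, which puts the grip point at about 0.012 m. The open gripper was raised clear of everything, with the measured forces about zero.

**What failed or disagreed:**
- The first grasp closed on nothing. The camera showed the fingertips about 22 mm above the reported TCP, so the fingers had passed over the handle. I regrasped with the reported TCP at z = -0.018, watching the force, and from then on took the opener's height from the pictures.
- The force reading stayed near zero during levering. I judged the lid and ledge contact from the moment instead, about 0.5 N m, and from the measured rise of the lid. I never measured the two contact forces separately.

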